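Put the microscope objective and slide box away in the drawer

TASK

Put the microscope things away in the open drawer of the low white cabinet: stand the silver objective with the red band upright in the black-lined compartment and lay the orange slide box flat, lid up, in the blue-lined one, setting each down gently rather than dropping it. Then push the drawer gently until it is fully shut, with both still standing and lying so inside. Leave the other things on the table where they are.

Things in the scene. Friction and masses are not known exactly. Their poses are not given: they have to be found in the camera images.
- cabinet: Low white desktop cabinet, fixed, 240 (its x, front to back) x 300 (its y) x 100 mm high, with one wide drawer. Origin: centre of its underside; x points from the drawer front to the back, so the drawer opens along -x. Its top board is 12 mm thick. The shell's front edge, behind which it covers the drawer, lies at x = -105 mm.
- drawer (a joint): How far the drawer is open, in m: 0 fully shut (grows as it is pulled out towards the robot, to 0.165). It starts 0.12 to 0.155 open and slides with light friction, about 1.5 N.
- handle (a point): Middle of the drawer's black bar handle: round bar 11 mm thick, 120 mm long along the cabinet's y, 35 mm out from the grey drawer front, 61 mm above the table. Axes as the cabinet's; moves with the drawer. The drawer front is 15 mm thick, 294 mm wide, from 15 to 87 mm above the table.
- black_floor (a point): Floor of the black-lined drawer compartment (cabinet's +y side, left seen from the robot): midway across, 55 mm behind the inside of its front wall, 22 mm above the table; moves with the drawer, axes as cabinet. Compartment 126 mm (y) by 195 mm (x: -55 to +140 from here), 6 mm walls 55 mm high. Open above from the front wall back for (drawer opening - 6 mm).
- blue_floor (a point): The same point of the blue-lined compartment (the cabinet's -y side, the right one seen from the robot); same sizes, axes and height.
- objective: Microscope objective standing upright: silver cylinder 27 mm in diameter up to 37 mm, then tapering to 16 mm at its top at 44 mm; a red band near 31 mm height. About 90 g. Origin: centre of its underside, z up.
- slide_box: Orange plastic slide box with a dark seam and a white paper label on its lid, 86 (its x) x 42 (its y) x 30 mm high, about 110 g, lying lid up. Origin: centre of its underside, z up.
- eyepiece: Bystander: black eyepiece standing upright, 34 mm in diameter, 50 mm high. Origin: centre of its underside. Leave it.
- petri_dish: Bystander: glass dish, 60 mm in diameter, 14 mm high. Origin: centre of its underside. Leave it.
- oil_bottle: Bystander: small amber bottle, 30 mm in diameter, 65 mm high. Origin: centre of its underside. Leave it.
- tissue_pad: Bystander: white pad of lens tissue with a blue strip, 75 (x) x 50 (y) x 12 mm. Origin: centre of its underside. Leave it.
- beaker: Bystander: glass beaker, 56 mm in diameter, 70 mm high. Origin: centre of its underside. Leave it.
Not all that is in view belongs to the job. What is shaped like the slide_box but green or purple is not meant.

How it is judged:
By the outcome, as a careful person would: the job done as asked, in the order asked, and still so for the second after the job is handed in, with the robot touching nothing.
It also fails if it takes over 72 s, if anything falls off the work surface, if the arm or the gripper's body presses on something with over 40 N, if the wrist force passes 120 N, or if a joint passes its speed limit or range.

ROBOT

A 7-joint arm with a two-finger parallel gripper is mounted at the origin on the work surface. World frame = base frame: x ahead of the robot, y to its left, z up, the work surface at z = 0. Lengths are in m, angles in rad, forces in N, time in s.
With the tool pointing down it reaches from about 0.4 to 0.85 m from the base axis. Payload 4.4 kg.
Tool frame: the origin (TCP) lies on the centre line of the jaws, within the pads' length; the fingertips stand 14 mm ahead of it and the grasp point (between the pads) lies 5 mm behind it; z points along the fingers, y is the line along which they close (so a half turn about z gives the same grasp; the last joint's range is limited). The gripper opens to 94 mm and grips with 3 to 60 N. Pads are 16 mm wide; open, the fingers measure 119 mm over their backs; the gripper's body (75 mm by 177 mm) begins 78 mm behind the grasp point.
Start: joints at [-1.368, 0.628, 0.038, 1.517, -0.027, 0.996, -0.02], TCP at [0.173, 0.627, 0.219] pointing down, gripper open.
Joint ranges: [-3.06, 3.06], [-0.37, 2.12], [-1.25, 1.32], [0.18, 2.47], [-1.1, 4.24], [0.23, 1.98], [-2.94, 2.94]. Speed limits (rad/s): [2.57, 2.57, 3.14, 3.14, 3.14, 3.14, 3.14].

INTERFACE

Orientations are given as a unit quaternion [w, x, y, z].
In Python, from workcell import manip gives the robot as it stands. The module is installed in compiled form; this text tells all that it offers.
- The arm moves only by the shell command python3 -m inch 'ROWS' [FORCE]. ROWS is a JSON object of lists of equal length, an entry for each row: "rot": the turn, a rotation vector about the tool's x, y, z in degrees, a list of three; "travel": the shift along the tool's x, y, z in m, a list of three; "claw": the closure, from -1 (fully open) to 1 (shut). In form: {"rot": [[ax, ay, az], ...], "travel": [[x, y, z], ...], "claw": [claw, ...]}. A call has 1 to 12 rows; each row is the pose to reach, as a shift and turn from the pose commanded when the call began, along the tool's axes at that moment; what a row does not reach only later rows make up. A row lasts 1/12 s, in which the tool goes at most 41.7 mm and 7.16 degrees, less where a joint would pass 70% of its speed; a pose out of reach is approached as far as the arm can. A call with a gripper value outside its range is refused whole. The fingers move at their own pace and stop on an object; FORCE is the grip in N (left out, the last holds). Time passes only in rows, so rows that repeat a pose let the fingers close. It gives the time, the measured TCP pose, the force, the opening and the grip force at its end, in the units of the state.
- manip.get_obs(): the state, without advancing time (a new reading comes with each control period).
- manip.read_camera(name): name is "side" or "top"; returns a dict with "img" (420x560x3 uint8, red, green, blue), "fovy" (degrees; the focal length in pixels is half the picture's height over the tangent of half this angle, whatever the lens; pixels are square), "cx", "cy" (the principal point, pixels), "dist_coeffs" ([k1, k2, p1, p2, k3] as OpenCV has them; the pictures are not rectified), "camera_from_world" (4x4, takes a point from world to camera coordinates). Camera axes: x right, y up, looking along -z (the intrinsics and any distortion apply to the point x, -y, -z); pixel columns grow to the right and rows downward; lengths in m; the calibration is good to about 2 mm. A picture is of the moment at which its call begins. There is no depth.
- manip.close_job(): hands the job in; it is judged then, once.
The state is a dict: "t": time; "joint_positions": joint angles; "joint_velocities": joint speeds; "joint_torque": joint torques, N m; "tool_pos": TCP position; "ee_rot": TCP orientation; "force": force on the tool from outside, world axes, zero at the start; "moment": the same for the moment, N m; "gripper_width": finger opening in m; "gripper_force": force on a finger pad.
Only numpy, scipy, OpenCV 4.12 (cv2) and the standard library are available. Lean on these libraries where they do the work, as an engineer would, in place of code of your own. Each camera call takes 0.05 s, during which the arm holds its last target. There are 200 camera calls.

## Working session

There is one attempt and no reset: what is moved stays moved. The work goes in short steps, Python scripts to look and compute and a shell command to move; the robot and the scene stay as the last step left them, time stands still between calls to the robot, and variables do not carry over. Pictures are saved under pics/ and viewed, at most 10 in all, crops included, and the job is handed in when it is done.

```bash
mkdir -p pics
cat > h.py <<'E'
import numpy as np, cv2, pickle
from workcell import manip
from scipy.spatial.transform import Rotation as R
def snap(n,f):
    c=manip.read_camera(n); cv2.imwrite(f'pics/{f}.png',c['img'][...,::-1]); pickle.dump(c,open(f'pics/{f}.pkl','wb')); return c
def load(f): return pickle.load(open(f'pics/{f}.pkl','rb'))
def K(c):
    f=c['img'].shape[0]/2/np.tan(np.radians(c['fovy'])/2); return np.array([[f,0,c['cx']],[0,f,c['cy']],[0,0,1.]])
def ray(c,uv):
    p=cv2.undistortPoints(np.array(uv,float).reshape(-1,1,2),K(c),np.array(c['dist_coeffs'],float)).reshape(-1,2)
    T=np.array(c['camera_from_world']); d=np.c_[p[:,0],-p[:,1],-np.ones(len(p))]@T[:3,:3]
    return -T[:3,:3].T@T[:3,3],d
def onz(c,uv,z):
    o,d=ray(c,uv); z=np.broadcast_to(z,len(d)); return o+d*((z-o[2])/d[:,2])[:,None]
def proj(c,P):
    T=np.array(c['camera_from_world']); q=np.atleast_2d(P)@T[:3,:3].T+T[:3,3]
    return cv2.projectPoints(q*[1,-1,-1],np.zeros(3),np.zeros(3),K(c),np.array(c['dist_coeffs'],float))[0].reshape(-1,2)
def st():
    o=manip.get_obs(); q=o['ee_rot']; r=R.from_quat([q[1],q[2],q[3],q[0]])
    print('t',o['t'],'p',np.round(o['tool_pos'],4),'F',np.round(o['force'],1),'w',round(float(o['gripper_width']),4),'gf',o['gripper_force']); print(np.round(r.as_matrix(),3)); return o,r
def to(p,yaw=None):
    "shift in tool axes to world p; turn to tool-down with tool y at yaw deg"
    o,r=st(); print('travel',np.round(r.inv().apply(np.array(p)-o['tool_pos']),4))
    if yaw is not None:
        a=np.radians(yaw); best=None
        for s in(0,np.pi):
            y=np.array([np.cos(a+s),np.sin(a+s),0]);z=np.array([0,0,-1.]);g=R.from_matrix(np.c_[np.cross(y,z),y,z]); v=np.degrees((r.inv()*g).as_rotvec()); print('rot',np.round(v,1))
E
python3 - <<'E'
from h import *
for n in('side','top'):
    c=snap(n,n+'0'); o,_=ray(c,[[280,210]]); print(n,o,_,c['fovy'],c['dist_coeffs'])
st()
E
```

```text
side [ 0.19697096 -0.79944066  0.84488426] [[ 0.35497144  0.65970561 -0.6625404 ]] 51.179704507644544 [-0.07141873  0.          0.          0.          0.        ]
top [ 0.46927748 -0.00985967  1.34067184] [[ 0.08667006 -0.01992943 -0.99607462]] 56.52015402089647 [-0.01479618  0.          0.          0.          0.        ]
t 0.1 p [0.1725 0.6261 0.2187] F [ 0.  -0.8 -0.1] w 0.0941 gf 0.0
[[-0.964  0.266 -0.   ]
 [ 0.266  0.964 -0.002]
 [-0.    -0.002 -1.   ]]
```

View pics/top0.png

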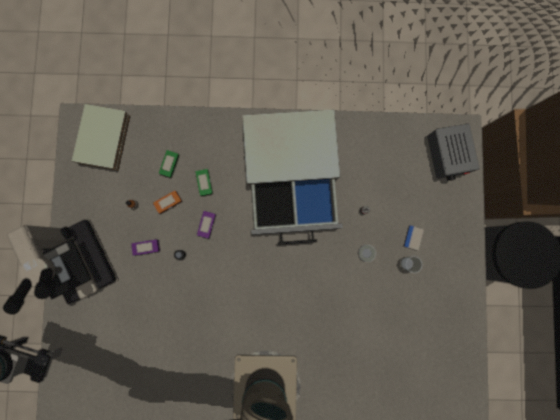

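View pics/side0.png

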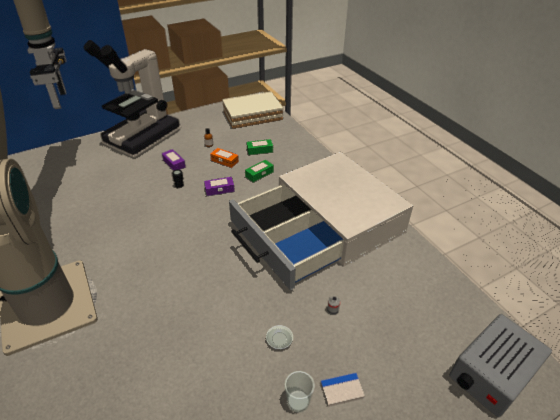

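The top view shows the orange box at about (167,202), the objective at about (364,210), and the cabinet with its drawer open around (295,205), handle at (297,239). I'll take finer measurements from enlarged crops.

Run:
```python
from h import *
a=load('top0');b=load('side0')
def crop(c,x,y,w,h,s): return cv2.resize(c['img'][y:y+h,x:x+w,::-1],None,fx=s,fy=s,interpolation=cv2.INTER_CUBIC)
l=crop(a,236,104,112,146,4)
r=np.vstack([crop(a,344,190,40,40,5),crop(b,312,280,40,40,5),crop(a,150,182,40,36,5)])
o=np.zeros((600,650,3),np.uint8); o[:584,:448]=l; o[:580,450:650]=r[:580]
cv2.imwrite('pics/crop.png',cv2.convertScaleAbs(o,alpha=1.6))
for n,c,z in(('top',a,.03),('side',b,.03)):
    H=cv2.cvtColor(c['img'],cv2.COLOR_RGB2HSV); m=((H[...,0]<14)&(H[...,1]>170)&(H[...,2]>90)).astype(np.uint8)
    k,L,S,C=cv2.connectedComponentsWithStats(m); 
    for i in range(1,k):
        if S[i,4]>25: print(n,S[i],C[i])
```

```text
top [172 192   8  13  47] [175.76595745 197.55319149]
top [155 202  12  11  35] [158.68571429 207.4       ]
side [211 148  27  20 223] [224.12556054 157.88340807]
```

View pics/crop.png

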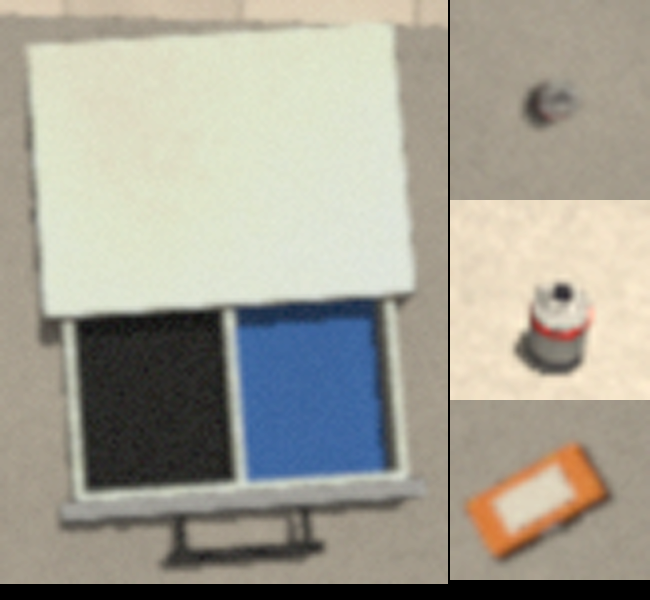

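The crop shows the cabinet top corners, the handle and box corners clearly. The objective's red band and top are visible, with its top centre near side (334,299).

Run:
```python
from h import *
from scipy.optimize import least_squares as LS
a=load('top0');b=load('side0')
f=lambda P,s,x0,y0,ox,oy:[((x+.5-ox)/s-.5+x0,(y+.5-oy)/s-.5+y0) for x,y in P]
cab=f([(28,46),(391,26),(414,290),(46,316)],4,236,104,0,0)
P=onz(a,cab,.1);print('cab',P.round(4))
loc=np.array([[.12,.15],[.12,-.15],[-.105,-.15],[-.105,.15]])
def T(v,L): c,s=np.cos(v[2]),np.sin(v[2]); return np.c_[v[0]+c*L[:,0]-s*L[:,1],v[1]+s*L[:,0]+c*L[:,1]]
r=LS(lambda v:(T(v,loc)-P[:,:2]).ravel(),[.7,0,0]);v=r.x;print('cabinet',v[:2].round(4),np.degrees(v[2]),(r.fun*1e3).round(1))
def L(p): c,s=np.cos(v[2]),np.sin(v[2]); d=p[:,:2]-v[:2]; return np.c_[c*d[:,0]+s*d[:,1],-s*d[:,0]+c*d[:,1]].round(4)
print('front outer/inner edge',L(onz(a,f([(62,512),(420,487),(75,492),(405,470)],4,236,104,0,0),[.087,.087,.077,.077])))
print('handle',L(onz(a,f([(165,560),(322,546)],4,236,104,0,0),.061)))
print('divider',L(onz(a,f([(231,310),(240,482)],4,236,104,0,0),.077)))
bx=f([(468,505),(578,444),(606,490),(500,556)],5,150,182,450,400)
B=onz(a,bx,.03);print('box',B.round(4),B.mean(0))
lb=np.array([[-.043,.021],[.043,.021],[.043,-.021],[-.043,-.021]])
for w in(0,-.5,.5,1,-1,1.5,-1.5):
    r=LS(lambda v:(T(v,lb)-B[:,:2]).ravel(),[*B.mean(0)[:2],w]);print(r.x.round(4),r.cost)
s=onz(b,f([(562,293)],5,312,280,450,200),.044);print('obj top side',s)
print('obj top/top-cam',onz(a,f([(554,102)],5,344,190,450,0),.022))
for z in(0,.044):print(proj(b,[[*s[0][:2],z]]),proj(a,[[*s[0][:2],z]]))
print('band side',onz(b,f([(559,325)],5,312,280,450,200),.031))
```

```text
cab [[ 0.8848  0.0938  0.1   ]
 [ 0.9098 -0.2026  0.1   ]
 [ 0.6913 -0.223   0.1   ]
 [ 0.6628  0.0726  0.1   ]]
cabinet [ 0.7797 -0.0655] 5.244714070384022 [ 0.7  1.1  3.1 -1.3 -2.4 -1.5 -1.4  1.7]
front outer/inner edge [[-0.2607  0.146 ]
 [-0.2606 -0.1425]
 [-0.245   0.135 ]
 [-0.2456 -0.1332]]
handle [[-0.3046  0.066 ]
 [-0.3022 -0.0629]]
divider [[-0.1052 -0.0018]
 [-0.2461  0.0013]]
box [[0.5983 0.3906 0.03  ]
 [0.6414 0.3187 0.03  ]
 [0.6107 0.2985 0.03  ]
 [0.5645 0.3674 0.03  ]] [0.60372731 0.34379646 0.03      ]
[ 0.6037  0.3438 -1.0008] 1.1040278953989734e-05
[ 0.6037  0.3438 -1.0008] 1.1040278949684472e-05
[ 0.6037  0.3438 -1.0008] 1.1040278949757584e-05
[ 0.6037  0.3438 -1.0008] 1.1040278952321489e-05
[ 0.6037  0.3438 -1.0008] 1.1040278949657177e-05
[ 0.6037  0.3438 -1.0008] 1.1040278951031398e-05
[ 0.6037  0.3438 -1.0008] 1.1040278949690386e-05
obj top side [[ 0.59239034 -0.3230085   0.044     ]]
obj top/top-cam [[ 0.59069772 -0.32350323  0.022     ]]
[[332.34773052 309.83694441]] [[362.75296809 210.05757847]]
[[334.  298.2]] [[365.80925471 208.92654353]]
band side [[ 0.58779239 -0.32961546  0.031     ]]
```

Run:
```python
from h import *
to([.5,.1,.22],95.2);to([.591,-.324,.15],95.2)
```

```text
t 0.1 p [0.1725 0.6261 0.2187] F [ 0.  -0.8 -0.1] w 0.0941 gf 0.0
[[-0.964  0.266 -0.   ]
 [ 0.266  0.964 -0.002]
 [-0.    -0.002 -1.   ]]
travel [-0.4555 -0.4203 -0.0006]
rot [ -0.1  -0.  -20.6]
rot [-0.000e+00  1.000e-01  1.594e+02]
t 0.1 p [0.1725 0.6261 0.2187] F [ 0.  -0.8 -0.1] w 0.0941 gf 0.0
[[-0.964  0.266 -0.   ]
 [ 0.266  0.964 -0.002]
 [-0.    -0.002 -1.   ]]
travel [-0.6559 -0.8047  0.07  ]
rot [ -0.1  -0.  -20.6]
rot [-0.000e+00  1.000e-01  1.594e+02]
```

```bash
python3 -m inch '{"rot":[[-0.1,0,-20.6],[-0.1,0,-20.6],[-0.1,0,-20.6],[-0.1,0,-20.6],[-0.1,0,-20.6],[-0.1,0,-20.6],[-0.1,0,-20.6],[-0.1,0,-20.6],[-0.1,0,-20.6],[-0.1,0,-20.6],[-0.1,0,-20.6],[-0.1,0,-20.6]],"travel":[[-0.45,-0.42,0],[-0.45,-0.42,0],[-0.45,-0.42,0],[-0.45,-0.42,0],[-0.45,-0.42,0],[-0.45,-0.42,0],[-0.45,-0.42,0],[-0.45,-0.42,0],[-0.45,-0.42,0],[-0.45,-0.42,0],[-0.45,-0.42,0],[-0.45,-0.42,0]],"claw":[-1,-1,-1,-1,-1,-1,-1,-1,-1,-1,-1,-1]}' 20
python3 - <<'E'
from h import *
to([.591,-.324,.15],95.2)
E
```

```text
t: 1.1
tool_pos: [0.4349, 0.1987, 0.2194]
ee_rot: [-0.0, -0.045, 0.999, 0.001]
force: [1.1, 0.4, 0.2]
gripper_width: 0.0939
gripper_force: 0.0
t 1.1 p [0.4349 0.1987 0.2194] F [1.1 0.4 0.2] w 0.0939 gf 0.0
[[-0.996 -0.091 -0.   ]
 [-0.091  0.996  0.002]
 [-0.     0.002 -1.   ]]
travel [-0.1081 -0.5349  0.0685]
rot [0.1 0.  0. ]
rot [  -0.     0.2 -180. ]
```

```bash
python3 -m inch '{"rot":[[0,0,0],[0,0,0],[0,0,0],[0,0,0],[0,0,0],[0,0,0],[0,0,0],[0,0,0],[0,0,0],[0,0,0],[0,0,0],[0,0,0]],"travel":[[-0.108,-0.53,0],[-0.108,-0.53,0],[-0.108,-0.53,0],[-0.108,-0.53,0],[-0.108,-0.53,0],[-0.108,-0.53,0],[-0.108,-0.53,0],[-0.108,-0.53,0],[-0.108,-0.53,0],[-0.108,-0.53,0],[-0.108,-0.53,0],[-0.108,-0.53,0]],"claw":[-1,-1,-1,-1,-1,-0.3,-0.3,-0.3,-0.3,-0.3,-0.3,-0.3]}'; python3 -m inch '{"rot":[[0,0,0],[0,0,0],[0,0,0]],"travel":[[0,0,0],[0,0,0],[0,0,0]],"claw":[-0.3,-0.3,-0.3]}'
python3 - <<'E'
from h import *
to([.591,-.324,.1],95.2)
E
```

```text
t: 2.1
tool_pos: [0.5781, -0.2801, 0.2183]
ee_rot: [-0.0, -0.045, 0.999, 0.001]
force: [0.2, 0.1, 0.3]
gripper_width: 0.0612
gripper_force: 0.0
t: 2.35
tool_pos: [0.5777, -0.2773, 0.2179]
ee_rot: [-0.001, -0.045, 0.999, 0.002]
force: [0.1, 0.3, -1.3]
gripper_width: 0.0614
gripper_force: 0.0
t 2.35 p [ 0.5777 -0.2773  0.2179] F [ 0.1  0.3 -1.3] w 0.0614 gf 0.0
[[-0.996 -0.09  -0.001]
 [-0.09   0.996  0.003]
 [ 0.001  0.003 -1.   ]]
travel [-0.0091 -0.0481  0.1177]
rot [ 0.2 -0.1 -0. ]
rot [-1.0e-01 -3.0e-01  1.8e+02]
```

Move above it, then check with both cameras.

```bash
python3 -m inch '{"rot":[[0.2,-0.1,0],[0.2,-0.1,0],[0.2,-0.1,0],[0.2,-0.1,0],[0.2,-0.1,0],[0.2,-0.1,0],[0.2,-0.1,0]],"travel":[[-0.009,-0.048,0.05],[-0.009,-0.048,0.118],[-0.009,-0.048,0.118],[-0.009,-0.048,0.118],[-0.009,-0.048,0.118],[-0.009,-0.048,0.118],[-0.009,-0.048,0.118]],"claw":[-0.3,-0.3,-0.3,-0.3,-0.3,-0.3,-0.3]}'
python3 - <<'E'
from h import *
a=snap('side','s1')
p=st()[0]['tool_pos']; m=a['img'][210:330,250:410,::-1].copy()
cv2.imwrite('pics/s1c.png',cv2.convertScaleAbs(cv2.resize(m,None,fx=5,fy=5,interpolation=cv2.INTER_CUBIC),alpha=1.5))
print(proj(a,[[*p[:2],0],[*p[:2],.044],[*p[:2],p[2]-.014]]))
E
```

```text
t: 2.93
tool_pos: [0.5936, -0.3241, 0.1035]
ee_rot: [0.003, -0.046, 0.999, -0.002]
force: [0.4, -0.1, -0.0]
gripper_width: 0.0612
gripper_force: 0.0
t 2.9833 p [ 0.5936 -0.3245  0.1037] F [-0.4  0.1 -0.4] w 0.0612 gf 0.0
[[-0.996 -0.092  0.007]
 [-0.092  0.996 -0.003]
 [-0.006 -0.004 -1.   ]]
[[333.12735847 310.08822485]
 [334.80405346 298.45320504]
 [336.65048582 285.57867819]]
```

View pics/s1c.png

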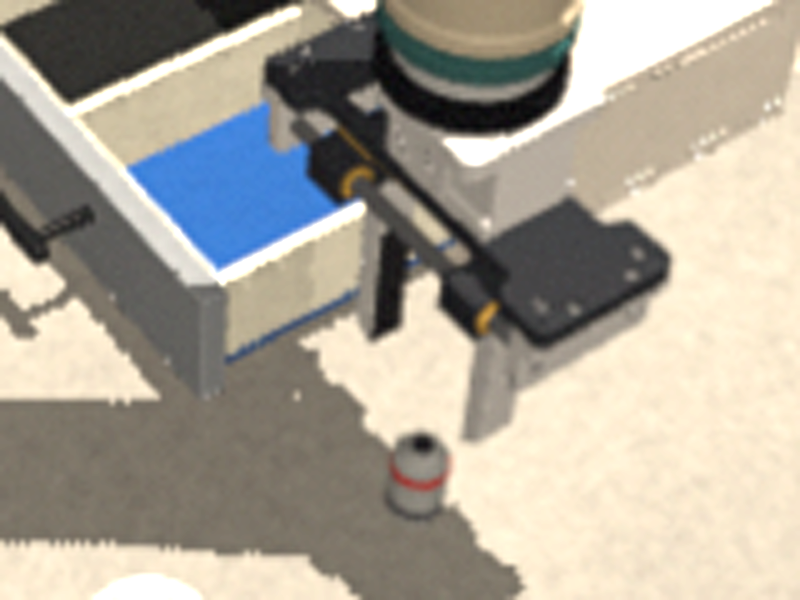

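The fingers straddle the objective, whose top is at crop (422,441), in line with the predicted TCP column. I'll descend and grip.

```bash
python3 -m inch '{"rot":[[0,0,0],[0,0,0],[0,0,0],[0,0,0],[0,0,0],[0,0,0],[0,0,0],[0,0,0]],"travel":[[0.001,0,0.02],[0.001,0,0.04],[0.001,0,0.06],[0.001,0,0.07],[0.001,0,0.078],[0.001,0,0.082],[0.001,0,0.082],[0.001,0,0.082]],"claw":[-0.3,-0.3,-0.3,-0.3,-0.3,-0.3,-0.3,-0.3]}' 15
python3 - <<'E'
from h import *
to([.592,-.324,.021],95.2)
E
```

```text
t: 3.65
tool_pos: [0.5914, -0.3254, 0.0196]
ee_rot: [0.002, -0.045, 0.999, -0.001]
force: [0.8, -0.3, 0.1]
gripper_width: 0.0608
gripper_force: 0.0
t 3.65 p [ 0.5914 -0.3254  0.0196] F [ 0.8 -0.3  0.1] w 0.0608 gf 0.0
[[-0.996 -0.091  0.004]
 [-0.091  0.996 -0.002]
 [-0.003 -0.003 -1.   ]]
travel [-0.0007  0.0014 -0.0014]
rot [-0.1  0.2  0. ]
rot [  -0.3   -0.2 -180. ]
```

```bash
python3 -m inch '{"rot":[[-0.1,0.2,0],[-0.1,0.2,0],[-0.1,0.2,0],[-0.1,0.2,0],[-0.1,0.2,0],[-0.1,0.2,0],[-0.1,0.2,0],[-0.1,0.2,0],[-0.1,0.2,0],[-0.1,0.2,0]],"travel":[[0,0.001,-0.001],[0,0.001,-0.001],[0,0.001,-0.001],[0,0.001,-0.001],[0,0.001,-0.001],[0,0.001,-0.001],[0,0.001,-0.001],[0,0.001,-0.001],[0,0.001,-0.001],[0,0.001,-0.001]],"claw":[0,0.2,0.4,0.5,0.6,0.7,0.7,0.7,0.7,0.7]}' 15
python3 - <<'E'
from h import *
# place target: local (-0.187,0.066)
v=np.array([.7797,-.0655]);a=np.radians(5.24);c,s=np.cos(a),np.sin(a)
for l in([-.187,.066],[-.187,-.066]): print(v+[c*l[0]-s*l[1],s*l[0]+c*l[1]])
to([*(v+[c*-.187-s*.066,s*-.187+c*.066]),.15],95.2)
E
```

```text
t: 4.48
tool_pos: [0.5906, -0.3243, 0.0197]
ee_rot: [-0.001, -0.045, 0.999, -0.0]
force: [-0.8, -0.2, 2.4]
gripper_width: 0.0264
gripper_force: 15.0
[ 0.58745386 -0.01685412]
[ 0.59950913 -0.14830248]
t 4.4833 p [ 0.5906 -0.3243  0.0197] F [-0.8 -0.2  2.4] w 0.0264 gf 15.000202059745789
[[-0.996 -0.091 -0.001]
 [-0.091  0.996 -0.   ]
 [ 0.001 -0.    -1.   ]]
travel [-0.0245  0.3064 -0.1304]
rot [-0.  -0.1 -0. ]
rot [-1.0e-01  0.0e+00  1.8e+02]
```

```bash
python3 -m inch '{"rot":[[0,0,0],[0,0,0],[0,0,0],[0,0,0],[0,0,0],[0,0,0],[0,0,0],[0,0,0],[0,0,0],[0,0,0],[0,0,0],[0,0,0]],"travel":[[0,0,-0.01],[0,0,-0.04],[0,0,-0.075],[0,0,-0.11],[0,0.01,-0.14],[0,0.04,-0.14],[-0.01,0.08,-0.14],[-0.02,0.12,-0.14],[-0.0245,0.16,-0.14],[-0.0245,0.2,-0.14],[-0.0245,0.24,-0.14],[-0.0245,0.275,-0.14]],"claw":[0.7,0.7,0.7,0.7,0.7,0.7,0.7,0.7,0.7,0.7,0.7,0.7]}';python3 -m inch '{"rot":[[0,0,0],[0,0,0],[0,0,0],[0,0,0],[0,0,0]],"travel":[[0,0.02,0],[0,0.031,0],[0,0.031,0],[0,0.031,0],[0,0.031,0]],"claw":[0.7,0.7,0.7,0.7,0.7]}'
python3 - <<'E'
from h import *
to([.5875,-.0169,.0197+.022+.008],95.2)
a=snap('top','t2');m=a['img'][104:250,236:384,::-1]
cv2.imwrite('pics/t2c.png',cv2.convertScaleAbs(cv2.resize(m,None,fx=4,fy=4,interpolation=cv2.INTER_CUBIC),alpha=1.6))
E
```

```text
t: 5.48
tool_pos: [0.5896, -0.0449, 0.16]
ee_rot: [-0.001, -0.046, 0.999, 0.0]
force: [0.4, 0.0, -0.6]
gripper_width: 0.0266
gripper_force: 15.0
t: 5.9
tool_pos: [0.5877, -0.02, 0.1597]
ee_rot: [-0.001, -0.044, 0.999, -0.001]
force: [0.2, -0.0, -1.4]
gripper_width: 0.0268
gripper_force: 15.0
t 5.9 p [ 0.5877 -0.02    0.1597] F [ 0.2 -0.  -1.4] w 0.0268 gf 14.999728202819824
[[-0.996 -0.088 -0.001]
 [-0.088  0.996 -0.002]
 [ 0.001 -0.002 -1.   ]]
travel [-0.0002  0.0033  0.11  ]
rot [-0.1 -0.1 -0.2]
rot [-1.000e-01  2.000e-01  1.798e+02]
```

View pics/t2c.png

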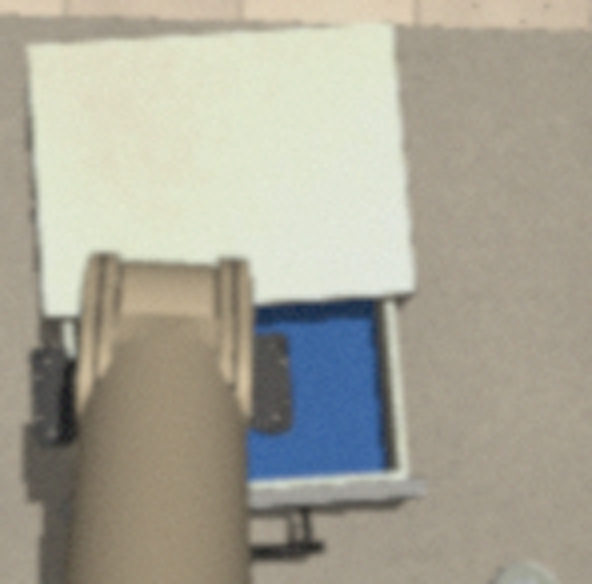

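The gripper is centred over the black compartment and the drawer hasn't moved. Lower to 8 mm above the floor.

```bash
python3 -m inch '{"rot":[[0,0,0],[0,0,0],[0,0,0],[0,0,0],[0,0,0],[0,0,0],[0,0,0],[0,0,0],[0,0,0]],"travel":[[0,0.001,0.02],[0,0.002,0.05],[0,0.003,0.08],[0,0.003,0.095],[0,0.003,0.105],[0,0.003,0.11],[0,0.003,0.11],[0,0.003,0.11],[0,0.003,0.11]],"claw":[0.7,0.7,0.7,0.7,0.7,0.7,0.7,0.7,0.7]}'; python3 -c "
from h import *
to([.5875,-.0169,.0417],95.2)"
```

```text
t: 6.7
tool_pos: [0.5881, -0.0146, 0.0507]
ee_rot: [0.0, -0.045, 0.999, -0.0]
force: [-0.6, -0.8, -0.5]
gripper_width: 0.0268
gripper_force: 15.0
t 6.7 p [ 0.5881 -0.0146  0.0507] F [-0.6 -0.8 -0.5] w 0.0268 gf 14.99995306134224
[[-0.996 -0.09   0.001]
 [-0.09   0.996 -0.   ]
 [-0.001 -0.    -1.   ]]
travel [ 0.0008 -0.0022  0.009 ]
rot [-0.  0. -0.]
rot [1.0e-01 0.0e+00 1.8e+02]
```

```bash
python3 -m inch '{"rot":[[0,0,0],[0,0,0],[0,0,0],[0,0,0],[0,0,0],[0,0,0]],"travel":[[0,-0.002,0.002],[0,-0.002,0.004],[0,-0.002,0.006],[0,-0.002,0.007],[0,-0.002,0.0075],[0,-0.002,0.0075]],"claw":[0.7,0.7,0.7,0.7,0.7,0.7]}'; python3 -m inch '{"rot":[[0,0,0],[0,0,0],[0,0,0]],"travel":[[0,0,0.001],[0,0,0.001],[0,0,0.001]],"claw":[0.7,0.7,0.7]}'
```

```text
t: 7.2
tool_pos: [0.5871, -0.0161, 0.0419]
ee_rot: [-0.001, -0.045, 0.999, -0.0]
force: [0.7, -0.6, -1.4]
gripper_width: 0.0267
gripper_force: 15.0
t: 7.45
tool_pos: [0.5877, -0.0161, 0.0416]
ee_rot: [-0.0, -0.045, 0.999, -0.0]
force: [-0.5, -0.1, 5.2]
gripper_width: 0.027
gripper_force: 15.0
```

Contact felt. Release and retreat upward.

```bash
python3 -m inch '{"rot":[[0,0,0],[0,0,0],[0,0,0],[0,0,0],[0,0,0],[0,0,0],[0,0,0],[0,0,0],[0,0,0],[0,0,0],[0,0,0],[0,0,0]],"travel":[[0,0,0],[0,0,0],[0,0,0],[0,0,0],[0,0,0],[0,0,0],[0,0,-0.01],[0,0,-0.03],[0,0,-0.06],[0,0,-0.09],[0,0,-0.12],[0,0,-0.15]],"claw":[0.38,0.34,0.25,0.1,0,-0.1,-0.1,-0.1,-0.1,-0.1,-0.1,-0.1]}'; python3 -c "
from h import *
to([.5,.2,.2]);to([.6037,.3438,.15],32.7)
to([.6037,.3438,.15],32.7)
print(manip.get_obs()['joint_positions'])"
```

```text
t: 8.45
tool_pos: [0.5872, -0.0162, 0.1933]
ee_rot: [-0.001, -0.045, 0.999, -0.0]
force: [1.2, -0.7, -0.3]
gripper_width: 0.052
gripper_force: 0.0
t 8.45 p [ 0.5872 -0.0162  0.1933] F [ 1.2 -0.7 -0.3] w 0.052 gf 0.0
[[-0.996 -0.091 -0.001]
 [-0.091  0.996 -0.   ]
 [ 0.001 -0.    -1.   ]]
travel [ 0.0673  0.2232 -0.0067]
t 8.45 p [ 0.5872 -0.0162  0.1933] F [ 1.2 -0.7 -0.3] w 0.052 gf 0.0
[[-0.996 -0.091 -0.001]
 [-0.091  0.996 -0.   ]
 [ 0.001 -0.    -1.   ]]
travel [-0.0491  0.3571  0.0432]
rot [-0.  -0.1 62.5]
rot [ 1.000e-01 -0.000e+00 -1.175e+02]
t 8.45 p [ 0.5872 -0.0162  0.1933] F [ 1.2 -0.7 -0.3] w 0.052 gf 0.0
[[-0.996 -0.091 -0.001]
 [-0.091  0.996 -0.   ]
 [ 0.001 -0.    -1.   ]]
travel [-0.0491  0.3571  0.0432]
rot [-0.  -0.1 62.5]
rot [ 1.000e-01 -0.000e+00 -1.175e+02]
[-0.05025824  0.56801089  0.04675093  1.72684058 -0.03331985  0.84853813
  1.67270693]
```

```bash
python3 -m inch '{"rot":[[0,0,5],[0,0,11],[0,0,17],[0,0,23],[0,0,29],[0,0,35],[0,0,41],[0,0,47],[0,0,53],[0,0,59],[0,0,62.5],[0,0,62.5]],"travel":[[0,0.035,0],[-0.005,0.07,0],[-0.01,0.105,0],[-0.015,0.14,0],[-0.02,0.175,0],[-0.025,0.21,0],[-0.03,0.245,0],[-0.035,0.28,0],[-0.04,0.315,0],[-0.045,0.34,0],[-0.049,0.357,0.02],[-0.049,0.357,0.043]],"claw":[-0.1,-0.1,-0.1,-0.1,-0.1,-0.1,-0.4,-0.4,-0.4,-0.4,-0.4,-0.4]}';python3 -m inch '{"rot":[[0,0,0],[0,0,0],[0,0,0]],"travel":[[0,0,0],[0,0,0],[0,0,0]],"claw":[-0.4,-0.4,-0.4]}'
python3 - <<'E'
from h import *
to([.6037,.3438,.1],32.7)
a=snap('side','s3');m=a['img'][110:210,150:310,::-1]
cv2.imwrite('pics/s3c.png',cv2.convertScaleAbs(cv2.resize(m,None,fx=5,fy=5,interpolation=cv2.INTER_CUBIC),alpha=1.5))
o=np.array([.6037,.3438]);x=np.array([np.cos(-1.0008),np.sin(-1.0008)]);y=np.array([-x[1],x[0]])
q=proj(a,[[*(o+i*.043*x+j*.021*y),.03] for i,j in((-1,1),(1,1),(1,-1),(-1,-1))]);print(((q-[150,110]+.5)*5).round())
E
```

```text
t: 9.45
tool_pos: [0.6039, 0.3513, 0.1495]
ee_rot: [-0.0, 0.478, 0.879, 0.003]
force: [1.1, -0.0, -0.1]
gripper_width: 0.0658
gripper_force: 0.0
t: 9.7
tool_pos: [0.6047, 0.3427, 0.1494]
ee_rot: [-0.0, 0.48, 0.877, -0.0]
force: [-0.2, 0.5, 0.5]
gripper_width: 0.066
gripper_force: 0.0
t 9.7 p [0.6047 0.3427 0.1494] F [-0.2  0.5  0.5] w 0.066 gf 0.0
[[-0.539  0.842 -0.   ]
 [ 0.842  0.539 -0.   ]
 [-0.    -0.    -1.   ]]
travel [ 0.0015 -0.0003  0.0494]
rot [-0.   0.  -0.1]
rot [  0.    0.  179.9]
[[340. 188.]
 [447. 224.]
 [411. 256.]
 [303. 219.]]
```

View pics/s3c.png

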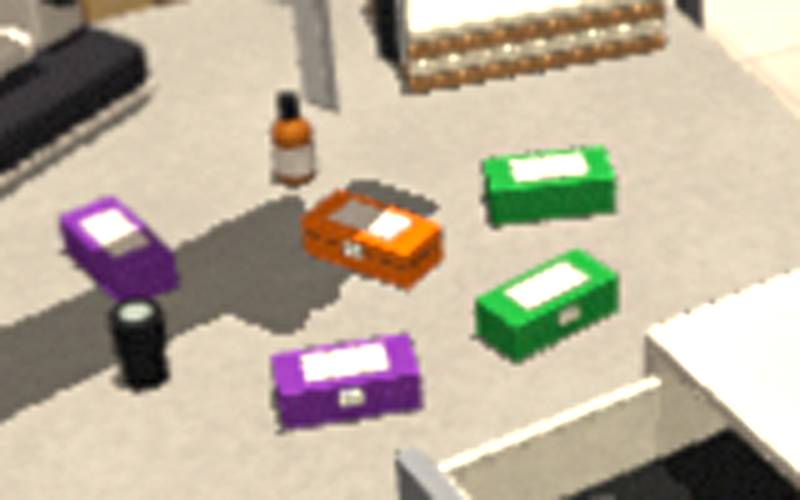

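The orange box lid corners are at about (345,190), (442,235), (405,262), (303,232) in the crop, slightly below the prediction. I'll combine the two views.

Run:
```python
from h import *
a=load('s3')
q=np.array([(345,190),(442,235),(405,262),(303,232)])
u=(q+.5)/5-.5+[150,110]
B=onz(a,u,.03);print(B.round(4),B.mean(0))
t=proj(a,[[.577,.325,.135],[.632,.36,.135]]);print((t-[150,110]+.5)*5)
H=cv2.cvtColor(a['img'],cv2.COLOR_RGB2HSV)
# orange blob (whole body) vs predicted silhouette hull centroid
m=((H[...,0]<16)&(H[...,1]>150)&(H[...,2]>60)).astype(np.uint8); m[:,:205]=0;m[:,245:]=0;m[:145]=0;m[:171]*=1;m[171:]=0
n,_=cv2.findContours(m,0,2); n=np.vstack(n)[:,0]; h=cv2.convexHull(n); M=cv2.moments(h);print('obs',M['m10']/M['m00'],M['m01']/M['m00'],cv2.boundingRect(n),M['m00'])
def sil(x,y,th):
    X=np.array([np.cos(th),np.sin(th)]);Y=np.array([-X[1],X[0]])
    P=[[*(np.array([x,y])+i*.043*X+j*.021*Y),z] for i in(-1,1) for j in(-1,1) for z in(0,.03)]
    h=cv2.convexHull(proj(a,P).astype(np.float32));M=cv2.moments(h);return M['m10']/M['m00'],M['m01']/M['m00'],h.reshape(-1,2).min(0),h.reshape(-1,2).max(0),M['m00']
for p in((.6037,.3438),(.6037,.34),(.6,.3438),(.602,.341)):print(p,*sil(*p,-1.0008))
```

```text
[[0.6002 0.3875 0.03  ]
 [0.6363 0.308  0.03  ]
 [0.6029 0.2913 0.03  ]
 [0.5572 0.3541 0.03  ]] [0.59916251 0.33523704 0.03      ]
[[333.85261963 106.97066515]
 [393.85604432  60.28783925]]
obs 222.51969504447268 156.32274459974587 (207, 146, 31, 22) 393.5
(0.6037, 0.3438) 224.97038487654726 157.61234912456132 [210.19583 147.19707] [239.47464 168.22398] 400.02975455706473
(0.6037, 0.34) 225.41261329957948 158.19106056106494 [210.6129  147.74857] [239.94096 168.83066] 401.6164527335204
(0.6, 0.3438) 223.93776848862532 157.91271280868497 [209.14632 147.48433] [238.45859 168.53784] 400.7124796855496
(0.602, 0.341) 224.8213510180663 158.17684761158634 [210.02048 147.73549] [239.35098 168.81529] 401.51306066906545
```

```bash
python3 -m inch '{"rot":[[0,0,0],[0,0,0],[0,0,0],[0,0,0],[0,0,0],[0,0,0],[0,0,0],[0,0,0],[0,0,0],[0,0,0]],"travel":[[0.001,-0.001,0.03],[0.001,-0.001,0.06],[0.001,-0.001,0.085],[0.001,-0.001,0.105],[0.001,-0.001,0.12],[0.001,-0.001,0.127],[0.001,-0.001,0.13],[0.001,-0.001,0.13],[0.001,-0.001,0.13],[0.001,-0.001,0.13]],"claw":[-0.4,-0.4,-0.4,-0.4,-0.4,-0.4,-0.4,-0.4,-0.4,-0.4]}' 15; python3 -c "
from h import *
to([.603,.343,.0185],32.7)"
```

```text
t: 10.58
tool_pos: [0.6033, 0.3445, 0.0195]
ee_rot: [0.0, 0.479, 0.878, 0.001]
force: [0.0, 1.0, -1.1]
gripper_width: 0.0655
gripper_force: 0.0
t 10.5833 p [0.6033 0.3445 0.0195] F [ 0.   1.  -1.1] w 0.0655 gf 0.0
[[-0.54   0.842  0.001]
 [ 0.842  0.54   0.001]
 [ 0.001  0.001 -1.   ]]
travel [-0.0011 -0.0011  0.001 ]
rot [ 0.1 -0.  -0. ]
rot [-0.0e+00 -1.0e-01  1.8e+02]
```

```bash
python3 -m inch '{"rot":[[0,0,0],[0,0,0],[0,0,0],[0,0,0],[0,0,0],[0,0,0],[0,0,0],[0,0,0],[0,0,0],[0,0,0]],"travel":[[0,0,0],[0,0,0],[0,0,0],[0,0,0],[0,0,0],[0,0,0],[0,0,0],[0,0,0],[0,0,0],[0,0,0]],"claw":[-0.25,-0.1,0,0.1,0.2,0.3,0.4,0.4,0.4,0.4]}' 15;  python3 -m inch '{"rot":[[0,0,0],[0,0,0],[0,0,0],[0,0,0],[0,0,0],[0,0,0],[0,0,0],[0,0,0]],"travel":[[0,0,-0.01],[0,0,-0.04],[0,0,-0.075],[0,0,-0.11],[0,0,-0.14],[0,0,-0.16],[0,0,-0.16],[0,0,-0.16]],"claw":[0.4,0.4,0.4,0.4,0.4,0.4,0.4,0.4]}';python3 -c "
from h import *
to([.5995,-.1483,.17],95.2)"
```

```text
t: 11.42
tool_pos: [0.6029, 0.3446, 0.0184]
ee_rot: [-0.0, 0.479, 0.878, 0.0]
force: [1.6, 1.8, 3.8]
gripper_width: 0.0421
gripper_force: 15.0
t: 12.08
tool_pos: [0.6021, 0.3437, 0.1786]
ee_rot: [-0.001, 0.48, 0.878, -0.0]
force: [-0.2, 0.4, -0.6]
gripper_width: 0.042
gripper_force: 15.0
t 12.0833 p [0.6021 0.3437 0.1786] F [-0.2  0.4 -0.6] w 0.042 gf 14.989965856075287
[[-0.54   0.842 -0.002]
 [ 0.842  0.54  -0.   ]
 [ 0.001 -0.001 -1.   ]]
travel [-0.4126 -0.2679  0.0087]
rot [ -0.1  -0.1 -62.5]
rot [-1.000e-01  1.000e-01  1.175e+02]
```

```bash
python3 -m inch '{"rot":[[0,0,-5],[0,0,-10],[0,0,-16],[0,0,-22],[0,0,-28],[0,0,-34],[0,0,-40],[0,0,-46],[0,0,-51],[0,0,-56],[0,0,-60],[0,0,-62.5]],"travel":[[-0.02,-0.013,0],[-0.053,-0.034,0],[-0.09,-0.058,0],[-0.125,-0.081,0],[-0.16,-0.104,0],[-0.195,-0.127,0],[-0.23,-0.149,0],[-0.265,-0.172,0],[-0.3,-0.195,0],[-0.335,-0.218,0],[-0.365,-0.237,0],[-0.39,-0.253,0]],"claw":[0.4,0.4,0.4,0.4,0.4,0.4,0.4,0.4,0.4,0.4,0.4,0.4]}'; python3 -m inch '{"rot":[[0,0,0],[0,0,0],[0,0,0],[0,0,0],[0,0,0]],"travel":[[0,-0.018,0],[0,-0.027,0],[0,-0.027,0],[0,-0.027,0],[0,-0.027,0]],"claw":[0.4,0.4,0.4,0.4,0.4]}';python3 - <<'E'
from h import *
to([.5995,-.1483,.0184+.022+.008],95.2)
a=snap('side','s4');m=a['img'][150:300,200:400,::-1]
cv2.imwrite('pics/s4c.png',cv2.convertScaleAbs(cv2.resize(m,None,fx=4,fy=4,interpolation=cv2.INTER_CUBIC),alpha=1.5))
E
```

```text
t: 13.08
tool_pos: [0.5974, -0.125, 0.1756]
ee_rot: [-0.004, -0.045, 0.999, -0.0]
force: [0.9, -0.0, 0.8]
gripper_width: 0.042
gripper_force: 15.0
t: 13.5
tool_pos: [0.6024, -0.1448, 0.1772]
ee_rot: [-0.002, -0.047, 0.999, 0.001]
force: [0.3, 0.5, -0.4]
gripper_width: 0.0418
gripper_force: 15.0
t 13.5 p [ 0.6024 -0.1448  0.1772] F [ 0.3  0.5 -0.4] w 0.0418 gf 14.990131258964539
[[-0.996 -0.093 -0.003]
 [-0.093  0.996  0.002]
 [ 0.003  0.002 -1.   ]]
travel [ 0.0028 -0.0035  0.1288]
rot [ 0.1 -0.2  0.2]
rot [   0.3    0.2 -179.8]
```

View pics/s4c.png

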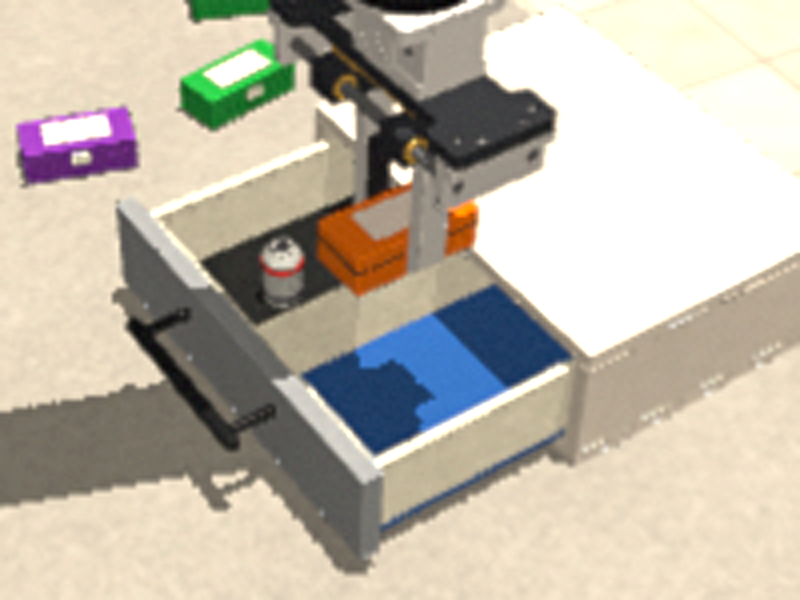

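The objective is standing in the black compartment, and the box is level over the blue one. Lower, shifted 8 mm toward the back for clearance from the front wall.

```bash
python3 -m inch '{"rot":[[0.1,-0.2,0.2],[0.1,-0.2,0.2],[0.1,-0.2,0.2],[0.1,-0.2,0.2],[0.1,-0.2,0.2],[0.1,-0.2,0.2],[0.1,-0.2,0.2],[0.1,-0.2,0.2],[0.1,-0.2,0.2],[0.1,-0.2,0.2]],"travel":[[-0.003,-0.002,0.015],[-0.005,-0.0025,0.045],[-0.005,-0.0025,0.075],[-0.005,-0.0025,0.1],[-0.005,-0.0025,0.115],[-0.005,-0.0025,0.123],[-0.005,-0.0025,0.128],[-0.005,-0.0025,0.128],[-0.005,-0.0025,0.128],[-0.005,-0.0025,0.128]],"claw":[0.4,0.4,0.4,0.4,0.4,0.4,0.4,0.4,0.4,0.4]}'; python3 -c "
from h import *
to([.6075,-.1475,.0404],95.2)"
```

```text
t: 14.38
tool_pos: [0.6087, -0.1497, 0.0513]
ee_rot: [0.002, -0.044, 0.999, -0.001]
force: [-0.6, 0.1, -0.6]
gripper_width: 0.0419
gripper_force: 15.0
t 14.3833 p [ 0.6087 -0.1497  0.0513] F [-0.6  0.1 -0.6] w 0.0419 gf 14.990091025829315
[[-0.996 -0.087  0.004]
 [-0.087  0.996 -0.002]
 [-0.004 -0.002 -1.   ]]
travel [0.0011 0.0023 0.0109]
rot [-0.1  0.2 -0.2]
rot [  0.4   0.2 179.8]
```

```bash
python3 -m inch '{"rot":[[0,0.2,0],[0,0.2,0],[0,0.2,0],[0,0.2,0],[0,0.2,0],[0,0.2,0],[0,0.2,0],[0,0.2,0]],"travel":[[0.001,0.002,0.002],[0.001,0.002,0.004],[0.001,0.002,0.006],[0.001,0.002,0.0075],[0.001,0.002,0.0085],[0.001,0.002,0.0095],[0.001,0.002,0.0095],[0.001,0.002,0.0095]],"claw":[0.4,0.4,0.4,0.4,0.4,0.4,0.4,0.4]}'; python3 -m inch '{"rot":[[0,0,0],[0,0,0],[0,0,0]],"travel":[[0,0,0.001],[0,0,0.001],[0,0,0.001]],"claw":[0.4,0.4,0.4]}'
```

```text
t: 15.05
tool_pos: [0.6066, -0.1479, 0.0405]
ee_rot: [-0.001, -0.044, 0.999, -0.001]
force: [0.1, 0.1, -0.3]
gripper_width: 0.042
gripper_force: 15.0
t: 15.3
tool_pos: [0.6072, -0.1479, 0.0404]
ee_rot: [-0.0, -0.044, 0.999, -0.001]
force: [-0.3, -0.3, 4.9]
gripper_width: 0.0418
gripper_force: 15.0
```

```bash
python3 -m inch '{"rot":[[0,0,0],[0,0,0],[0,0,0],[0,0,0],[0,0,0],[0,0,0],[0,0,0],[0,0,0],[0,0,0],[0,0,0],[0,0,0],[0,0,0]],"travel":[[0,0,0],[0,0,0],[0,0,0],[0,0,0],[0,0,0],[0,0,0],[0,0,-0.01],[0,0,-0.03],[0,0,-0.06],[0,0,-0.09],[0,0,-0.12],[0,0,-0.14]],"claw":[0.1,0.06,0,-0.1,-0.2,-0.2,-0.2,-0.2,-0.2,-0.2,-0.2,-0.2]}'
python3 - <<'E'
from h import *
v=np.array([.7797,-.0655]);a=np.radians(5.24);c,s=np.cos(a),np.sin(a)
for z in(.18,.06): to([*(v+[c*-.35,s*-.35]),z],95.2)
E
```

```text
t: 16.3
tool_pos: [0.6079, -0.1479, 0.1833]
ee_rot: [0.001, -0.044, 0.999, -0.001]
force: [0.3, -0.2, -0.3]
gripper_width: 0.0562
gripper_force: 0.0
t 16.3 p [ 0.6079 -0.1479  0.1833] F [ 0.3 -0.2 -0.3] w 0.0562 gf 0.0
[[-0.996 -0.087  0.003]
 [-0.087  0.996 -0.003]
 [-0.002 -0.003 -1.   ]]
travel [0.1717 0.0656 0.0027]
rot [-0.2  0.1 -0.2]
rot [  0.2   0.3 179.8]
t 16.3 p [ 0.6079 -0.1479  0.1833] F [ 0.3 -0.2 -0.3] w 0.0562 gf 0.0
[[-0.996 -0.087  0.003]
 [-0.087  0.996 -0.003]
 [-0.002 -0.003 -1.   ]]
travel [0.172  0.066  0.1227]
rot [-0.2  0.1 -0.2]
rot [  0.2   0.3 179.8]
```

```bash
python3 -m inch '{"rot":[[0,0,0],[0,0,0],[0,0,0],[0,0,0],[0,0,0],[0,0,-0.2],[0,0,-0.2],[0,0,-0.2],[0,0,-0.2],[0,0,-0.2],[0,0,-0.2],[0,0,-0.2]],"travel":[[0.03,0.012,0],[0.065,0.025,0],[0.1,0.038,0],[0.135,0.051,0],[0.172,0.066,0],[0.172,0.066,0],[0.172,0.066,0.03],[0.172,0.066,0.06],[0.172,0.066,0.09],[0.172,0.066,0.115],[0.172,0.066,0.123],[0.172,0.066,0.123]],"claw":[0.3,0.6,1,1,1,1,1,1,1,1,1,1]}'
python3 - <<'E'
from h import *
st()
a=snap('side','s5');m=a['img'][150:300,200:400,::-1]
cv2.imwrite('pics/s5c.png',cv2.convertScaleAbs(cv2.resize(m,None,fx=4,fy=4,interpolation=cv2.INTER_CUBIC),alpha=1.5))
E
```

```text
t: 17.3
tool_pos: [0.4287, -0.0969, 0.0555]
ee_rot: [-0.002, -0.045, 0.999, -0.001]
force: [0.2, -0.4, -0.3]
gripper_width: 0.0002
gripper_force: 0.0
t 17.3 p [ 0.4287 -0.0969  0.0555] F [ 0.2 -0.4 -0.3] w 0.0002 gf 0.0
[[-0.996 -0.091 -0.005]
 [-0.091  0.996 -0.001]
 [ 0.005 -0.001 -1.   ]]
```

View pics/s5c.png

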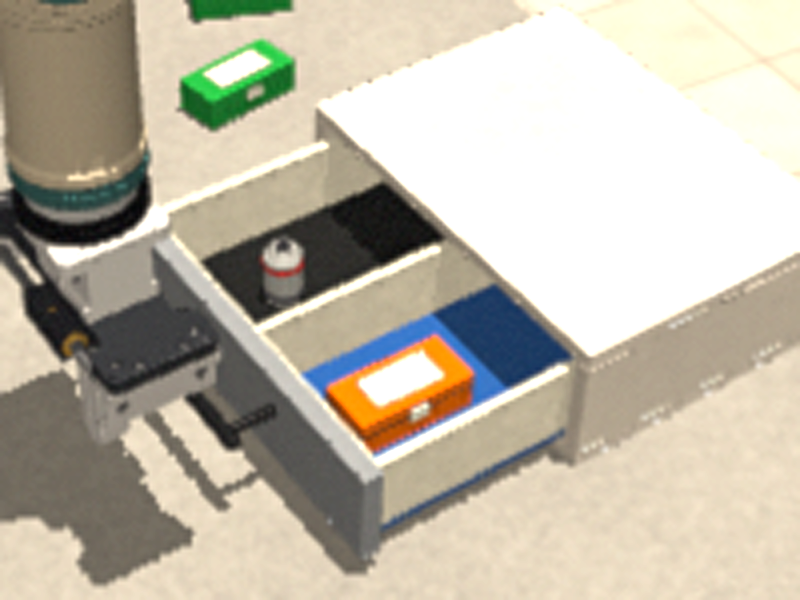

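Both items sit correctly and the gripper is in front of the handle. Start a slow push.

```bash
python3 -m inch '{"rot":[[0,0,0],[0,0,0],[0,0,0],[0,0,0],[0,0,0],[0,0,0],[0,0,0],[0,0,0],[0,0,0],[0,0,0],[0,0,0],[0,0,0]],"travel":[[-0.01,0,0],[-0.02,0,0],[-0.027,0,0],[-0.031,0,0],[-0.034,0,0],[-0.037,0,0],[-0.04,0,0],[-0.043,0,0],[-0.046,0,0],[-0.05,0,0],[-0.054,0,0],[-0.058,0,0]],"claw":[1,1,1,1,1,1,1,1,1,1,1,1]}';python3 -m inch '{"rot":[[0,0,0],[0,0,0],[0,0,0],[0,0,0],[0,0,0],[0,0,0],[0,0,0],[0,0,0],[0,0,0],[0,0,0],[0,0,0],[0,0,0]],"travel":[[-0.004,0,0],[-0.008,0,0],[-0.012,0,0],[-0.016,0,0],[-0.02,0,0],[-0.024,0,0],[-0.028,0,0],[-0.032,0,0],[-0.036,0,0],[-0.04,0,0],[-0.044,0,0],[-0.048,0,0]],"claw":[1,1,1,1,1,1,1,1,1,1,1,1]}';python3 -m inch '{"rot":[[0,0,0],[0,0,0],[0,0,0],[0,0,0],[0,0,0],[0,0,0],[0,0,0],[0,0,0],[0,0,0],[0,0,0],[0,0,0],[0,0,0]],"travel":[[-0.004,0,0],[-0.008,0,0],[-0.012,0,0],[-0.016,0,0],[-0.02,0,0],[-0.024,0,0],[-0.028,0,0],[-0.032,0,0],[-0.036,0,0],[-0.04,0,0],[-0.044,0,0],[-0.048,0,0]],"claw":[1,1,1,1,1,1,1,1,1,1,1,1]}'
```

```text
t: 18.35
tool_pos: [0.4875, -0.0917, 0.0565]
ee_rot: [-0.001, -0.045, 0.999, -0.001]
force: [-2.0, 0.5, 1.4]
gripper_width: 0.0002
gripper_force: 0.8
t: 19.35
tool_pos: [0.5355, -0.0873, 0.0565]
ee_rot: [-0.001, -0.045, 0.999, -0.001]
force: [-1.5, 1.4, 0.8]
gripper_width: 0.0005
gripper_force: 0.8
t: 20.35
tool_pos: [0.5833, -0.0831, 0.0564]
ee_rot: [-0.001, -0.045, 0.999, -0.001]
force: [-1.7, 1.6, 0.9]
gripper_width: 0.0009
gripper_force: 0.8
```

```bash
python3 -m inch '{"rot":[[0,0,0],[0,0,0],[0,0,0],[0,0,0],[0,0,0],[0,0,0],[0,0,0],[0,0,0]],"travel":[[-0.003,0,0],[-0.006,0,0],[-0.009,0,0],[-0.012,0,0],[-0.0145,0,0],[-0.017,0,0],[-0.019,0,0],[-0.021,0,0]],"claw":[1,1,1,1,1,1,1,1]}';python3 -m inch '{"rot":[[0,0,0],[0,0,0],[0,0,0],[0,0,0]],"travel":[[-0.001,0,0],[-0.002,0,0],[-0.003,0,0],[-0.004,0,0]],"claw":[1,1,1,1]}'
```

```text
t: 21.02
tool_pos: [0.604, -0.0812, 0.0564]
ee_rot: [-0.001, -0.045, 0.999, -0.001]
force: [-1.2, 0.9, -0.3]
gripper_width: 0.0008
gripper_force: 0.8
t: 21.35
tool_pos: [0.6078, -0.0809, 0.0564]
ee_rot: [-0.001, -0.045, 0.999, -0.001]
force: [-1.2, 0.8, -0.0]
gripper_width: 0.0006
gripper_force: 0.8
```

```bash
python3 -m inch '{"rot":[[0,0,0],[0,0,0],[0,0,0]],"travel":[[-0.001,0,0],[-0.002,0,0],[-0.002,0,0]],"claw":[1,1,1]}'
```

```text
t: 21.6
tool_pos: [0.6101, -0.0807, 0.0564]
ee_rot: [-0.0, -0.045, 0.999, -0.001]
force: [-0.6, 0.0, 0.8]
gripper_width: -0.0
gripper_force: 0.4
```

```bash
python3 -m inch '{"rot":[[0,0,0],[0,0,0],[0,0,0]],"travel":[[-0.001,0,0],[-0.002,0,0],[-0.002,0,0]],"claw":[1,1,1]}'; python3 -m inch '{"rot":[[0,0,0],[0,0,0],[0,0,0]],"travel":[[-0.001,0,0],[-0.002,0,0],[-0.002,0,0]],"claw":[1,1,1]}'
```

```text
t: 21.85
tool_pos: [0.6121, -0.0805, 0.0564]
ee_rot: [-0.0, -0.045, 0.999, -0.001]
force: [-0.7, 0.8, 0.5]
gripper_width: 0.0007
gripper_force: 0.5
t: 22.1
tool_pos: [0.6134, -0.0804, 0.0563]
ee_rot: [-0.001, -0.045, 0.999, -0.001]
force: [-2.5, 0.2, 1.0]
gripper_width: 0.0003
gripper_force: 1.2
```

```bash
python3 -m inch '{"rot":[[0,0,0],[0,0,0],[0,0,0]],"travel":[[-0.001,0,0],[-0.002,0,0],[-0.002,0,0]],"claw":[1,1,1]}'; python3 -m inch '{"rot":[[0,0,0],[0,0,0],[0,0,0]],"travel":[[-0.001,0,0],[-0.002,0,0],[-0.002,0,0]],"claw":[1,1,1]}'
```

```text
t: 22.35
tool_pos: [0.6135, -0.0804, 0.0563]
ee_rot: [-0.003, -0.045, 0.999, -0.001]
force: [-6.4, -0.3, 5.3]
gripper_width: 0.0004
gripper_force: 3.3
t: 22.6
tool_pos: [0.6136, -0.0804, 0.0562]
ee_rot: [-0.005, -0.045, 0.999, -0.001]
force: [-9.6, 0.7, 9.3]
gripper_width: 0.0004
gripper_force: 5.1
```

Hard stop reached: the drawer is shut. Back off slowly, raise and look.

```bash
python3 -m inch '{"rot":[[0,0,0],[0,0,0],[0,0,0],[0,0,0],[0,0,0],[0,0,0],[0,0,0],[0,0,0],[0,0,0],[0,0,0],[0,0,0],[0,0,0]],"travel":[[0.003,0,0],[0.006,0,0],[0.009,0,0],[0.015,0,0],[0.025,0,0],[0.04,0,0],[0.06,0,0],[0.08,0,0],[0.1,0,-0.03],[0.12,0,-0.06],[0.13,0,-0.1],[0.13,0,-0.12]],"claw":[1,1,1,1,1,1,1,1,1,1,1,1]}'
python3 - <<'E'
from h import *
a=snap('side','s6');m=a['img'][150:300,200:400,::-1]
t=snap('top','t6')['img'][104:254,236:386,::-1]
r=lambda m:cv2.resize(m,None,fx=2.2,fy=2.2,interpolation=cv2.INTER_CUBIC)
cv2.imwrite('pics/s6c.png',cv2.convertScaleAbs(np.hstack([r(m),r(t)]),alpha=1.5))
E
```

```text
t: 23.6
tool_pos: [0.4871, -0.0923, 0.1798]
ee_rot: [0.0, -0.045, 0.999, -0.001]
force: [0.6, -0.4, 0.5]
gripper_width: 0.0001
gripper_force: 0.0
```

View pics/s6c.png

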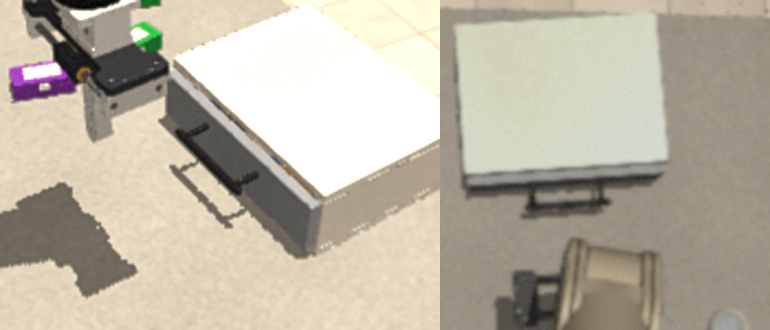

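The drawer front is flush against the shell, and the gripper is clear of everything. Handing in.

```bash
python3 -c "
from workcell import manip
print(manip.close_job())"
```

```text
the job is handed in; nothing more can be done
None
```

The objective was stood upright in the black compartment and the slide box laid flat, lid up, in the blue one; both were still so in the last picture before closing. I pushed the drawer slowly to its stop (about 10 N) and handed the job in at about 24 s, though the closed drawer hides the inside, so their final state is unseen.

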